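# Tuck the splash flap of the recipe board

## Task

Close the splash flap of the recipe board over its card: fold the standing flap over with your fingertips until it lies flat, then, keeping it down, push it by its raised catch so that its free edge slides well in beneath the steel lip and the flap stays shut when you let go. Touch the flap only on its outer face and press gently; do not grip, pinch or lift anything, and leave the board lying where it is and the things around it undisturbed.

Things in the scene. Friction and masses are not known exactly. Their poses are not given: they have to be found in the camera images.
- board: Dark wooden recipe board lying flat on the counter, loose, about 1.3 kg, 190 x 160 mm (along x, y), 16 mm thick. Origin: on its underside, level with the counter top, 10 mm from the middle towards the lip end. z is up; x runs along the board from the hinge end (x = -105 mm) to the lip end (x = +85 mm). A white paper card lies fixed on its top. Hinge brackets, 5 mm thick and up to 30 mm above the counter, stand at y = -69 and +69 mm, x from -91 to -41 mm.
- lip_edge (a point): Middle of the free front edge of the fixed steel lip, 44 mm from the board's origin along board x, 28.5 mm above the counter. The lip is a strip 130 mm long (along board y) and 3 mm thick; from this flared-up front edge it reaches 22 mm further along board x to its back wall. The space beneath its flat part, between 16 mm (the board's top) and 25.5 mm above the counter, takes the flap's edge; the flap lying flat occupies 18 to 22 mm.
- flap_hinge (a point): Middle of the flap's hinge pin, on the hinge axis, 22 mm above the counter. Axes as the board's. The pin runs along board y; its ends ride in slots of the brackets, so pin and flap can be slid together 20 mm along board x (75 mm before the board's origin at pin = 0).
- pin (a joint): Slide of hinge pin and flap towards the lip, m: 0 = drawn back (the edge of the flat flap is 4 mm short of the lip), 0.020 = fully in (the edge 16 mm beyond the lip's front edge). Stays where it is left; friction about 3 N.
- flap (a joint): Angle of the flap, rad: 0 = lying flat over the card (stop), 1.57 = standing upright, more = leaning away from the lip. A light spring lifts the flap again to about 0.6 rad if it is let go flat without being tucked (about 2 N at 55 mm from the hinge hold it down). If the flap is slid towards the lip before it is flat, its edge lands on top of the lip.
- flap_catch (a point): Foot of the thumb catch on the flap's outer face, mid-width, 72 mm from the hinge axis. z points out of the outer face, x towards the free edge. The catch is a rib 100 mm long (along y), 8 mm high, with a steep face towards the hinge (to push on) and a slope on the other side. Between hinge and catch the outer face is plain. The outer face is the upper one when the flap is flat; while it stands it is the face turned away from the lip.
- flap_edge (a point): Middle of the flap's free edge, 115 mm from the hinge axis. Flap: white plastic frame round a clear pane, 120 mm wide (along y), 4 mm thick, 50 g; axes as flap_catch.
- tin: Short tin can, 75 mm across and 58 mm high; a loose bystander, to be left alone. Origin: centre of its underside.
- tape: Roll of masking tape lying flat, 98 mm across, 25 mm high; a loose bystander, to be left alone. Origin: centre of its underside.
- spice_jar: Glass spice jar with a cap, 41 mm across, 99 mm high; a loose bystander, to be left alone. Origin: centre of its underside.
- pepper_jar: Glass spice jar with a cap, 41 mm across, 102 mm high; a loose bystander, to be left alone. Origin: centre of its underside.
- candle: Candle in a glass, 76 mm across, 90 mm high; a loose bystander, to be left alone. Origin: centre of its underside.
- mug: Cream mug with one handle, 78x110 mm, 97 mm high; a loose bystander, to be left alone. Origin: centre of its underside.
Not all that is in view belongs to the job. There is more than one size of the board; the one meant has the size given above.

How it is judged:
On the way:
1. the flap is folded over to within about 15 degrees of flat (value of joint flap below 0.25 rad), for 0.05 s.
At the end, for the whole second after the job is handed in: The flap lies shut (within 0.07 rad of flat) with its free edge at least 8 mm in beneath the steel lip (joint pin above 0.012 m), at rest and staying so on its own; the board lies flat within 40 mm of where it was (value of joint flap below 0.07 rad and value of joint pin above 0.012 m and velocity of joint flap between -0.1 and 0.1 rad/s and velocity of joint pin between -0.01 and 0.01 m/s and linear speed of board below 0.01 m/s and angle between board's own z axis and vertical below 0.05 rad and distance of board from where it was at the start of the episode below 0.04 m); the robot touches nothing.
It fails at once if the board was lifted, tipped or pushed more than 40 mm away (height (world z) of board above 0.012 m or angle between board's own z axis and vertical above 0.1 rad or distance of board from where it was at the start of the episode above 0.04 m).
It fails at once if the flap was taken from its inner face (pinched or lifted) (contact force between the fingers and flap_c1 above 1.5 N).
It fails at once if the flap was pressed or squeezed with more than 40 N (contact force between the fingers and flap above 40 N).
It fails at once if a bystander was moved more than 30 mm, lifted or tipped (distance of any of tin, tape, spice_jar, pepper_jar, candle, mug from where it was at the start of the episode above 0.03 m or angle between any of tin, tape, spice_jar, pepper_jar, candle, mug's own z axis and vertical above 0.5 rad).
It also fails if it takes over 42 s, if anything falls off the work surface, if the arm or the gripper's body presses on something with over 40 N, if the wrist force passes 120 N, or if a joint passes its speed limit or range.

## Robot

A 6-joint arm with a two-finger parallel gripper is mounted at the origin on a cart in front of the work surface, level with it; the furniture and walls round the work are solid. World frame = base frame: x ahead of the robot, y to its left, z up, the work surface at z = 0. Lengths are in m, angles in rad, forces in N, time in s.
With the tool pointing down it reaches from about 0.35 to 0.775 m from the base axis. Payload 5.5 kg.
Tool frame: the origin (TCP) lies midway between the tips of the shut fingers; the grasp point (between the pads) lies env.grasp_offset behind it (env.grasp_offset is the distance from the TCP to the grasp point, in m); z points along the fingers, y is the line along which they close (so a half turn about z gives the same grasp; the last joint's range is limited). The gripper opens to 85 mm and grips with 20 to 120 N. Pads are 22 mm wide; open, the fingers measure 114 mm over their backs; the gripper's body (76 mm by 85 mm) begins 54 mm behind the grasp point. The pads swing forward as they close: fully open they stand 13 mm farther back than shut.
Start: joints at [-1.37, 0.313, 0.046, 1.304, 0, 1.431], TCP at [0.192, -0.542, 0.231] pointing down, gripper open.
Joint ranges: [-2.76, 2.76], [-0.86, 1.69], [-1.03, 1.26], [-2.2, 2.34], [-1.47, 1.5], [-3.14, 3.14]. Speed limits (rad/s): [2.57, 2.57, 3.14, 3.14, 3.14, 3.14].

## Interface

Orientations are given as a unit quaternion [w, x, y, z].
In Python, from workcell import monitor, viewer, order, env gives the robot as it stands.
- The arm moves only by the tool carry_out, never from a script. Its argument "plan" is a list that holds one entry, the list of rows, each a list of 7 numbers: the turn, a rotation vector about the world's x, y, z in rad, then the shift along the world's x, y, z in mm, then the finger opening in mm, from 0 to 85.4. A call has 1 to 20 rows; each row is the pose to reach, as a shift and turn from the pose commanded when the call began; what a row does not reach only later rows make up. A row lasts 1/10 s, in which the tool goes at most 50 mm and 8.59 degrees, less where a joint would pass 70% of its speed; a pose out of reach is approached as far as the arm can. A call with a gripper value outside its range is refused whole. The fingers move at their own pace and stop on an object; "squeeze" is the grip in N (left out, the last holds). Time passes only in rows, so rows that repeat a pose let the fingers close. It gives the time, the measured TCP pose, the force, the opening and the grip force at its end, in the units of the state.
- monitor.get_state(): the state, without advancing time (a new reading comes with each control period).
- viewer.read_camera(name): name is "scene" or "side" or "wrist"; returns the picture (420x560x3 uint8, red, green, blue); there is no depth.
- viewer.calibration(name): a dict with "K" (3x3 intrinsics, pixels), "dist" ([k1, k2, p1, p2, k3] as OpenCV has them; the pictures are not rectified), "eye" and "rotation" of the camera in the world. Camera axes: x right, y down, z forward; pixel columns grow to the right and rows downward; lengths in m; the calibration is good to about 2 mm. A picture is of the moment at which its call begins: read the wrist's pose just before it. calibration takes no time and is no camera call; for the wrist camera it gives the pose at the moment of the call.
- order.hand_in(): hands the job in; it is judged then, once.
The state is a dict: "clock": time; "joint_pos": joint angles; "qvel": joint speeds; "tau": joint torques, N m; "tcp_pos": TCP position; "orientation": TCP orientation; "wrist_force": force on the tool from outside, world axes, zero at the start; "ft_torque": the same for the moment, N m; "finger_gap": finger opening in m; "grip_force": force on a finger pad.
Only numpy, scipy, OpenCV 4.12 (cv2) and the standard library are available. Lean on these libraries where they do the work, as an engineer would, in place of code of your own. Each camera call takes 0.05 s, during which the arm holds its last target. There are 200 camera calls.

## Working session

There is one attempt and no reset: what is moved stays moved. The work goes in short steps, Python scripts to look and compute and a tool call to move; the robot and the scene stay as the last step left them, time stands still between calls to the robot, and variables do not carry over. Pictures are saved under pics/ and viewed, at most 11 in all, crops included, and the job is handed in when it is done.

Besides the shell and the picture viewer there is one more tool, called after "Request:" as name([rows], argument=value, ...), one row to a line, values as JSON. carry_out: Moves the arm, as the interface text tells. Its arguments: {"type":"object","properties":{"plan":{"type":"array","items":{"type":"array","items":{"type":"array","items":{"type":"number"}}}},"squeeze":{"type":"number"}},"required":["plan"]}

```bash
mkdir -p pics; ls; python3 - <<'E'
from workcell import monitor, viewer, order, env
import cv2, json
s=monitor.get_state(); print(s); print(env.grasp_offset)
for n in ("scene","side"):
    im=viewer.read_camera(n); cv2.imwrite(f"pics/{n}0.png",im[:,:,::-1])
    c=viewer.calibration(n); print(n,c)
E
```

```text
pics
{'clock': 0.0, 'joint_pos': array([-1.36961327e+00,  3.14016169e-01,  4.49699266e-02,  1.30364320e+00,
        2.93958618e-05,  1.43121044e+00]), 'qvel': array([ 1.48480817e-03,  4.71778747e-04,  2.09400559e-04, -8.14446740e-04,
       -7.19043188e-04, -2.86870430e-05]), 'tau': array([ 8.41090259e-04, -4.80629754e+01,  2.98531580e+01,  1.93648925e-02,
       -7.08863445e-05, -3.09836722e-06]), 'tcp_pos': array([ 0.19207125, -0.54140633,  0.23039624]), 'orientation': array([-9.46560271e-04,  9.85519209e-01,  1.69561177e-01, -1.44570441e-05]), 'wrist_force': array([ 0.34296645, -0.49856104, -0.02551463]), 'ft_torque': array([ 0.00874284, -0.04126478, -0.00216235]), 'grip_force': 0.0, 'finger_gap': 0.08546274008567784}
0.0187
scene {'K': array([[484.13226703,   0.        , 273.94679964],
       [  0.        , 484.13226703, 220.37351605],
       [  0.        ,   0.        ,   1.        ]]), 'dist': array([-0.08104967,  0.        ,  0.        ,  0.        ,  0.        ]), 'eye': array([-0.20512149,  0.41888716,  1.26566933]), 'rotation': array([ 0.1545277 , -0.45899404,  0.83221155, -0.2699437 ])}
side {'K': array([[468.07269591,   0.        , 282.9281536 ],
       [  0.        , 468.07269591, 209.56022616],
       [  0.        ,   0.        ,   1.        ]]), 'dist': array([0.04122559, 0.        , 0.        , 0.        , 0.        ]), 'eye': array([0.02484578, 0.57607354, 0.89553935]), 'rotation': array([ 0.12764937, -0.32292522,  0.87076732, -0.34812241])}
```

View pics/scene0.png

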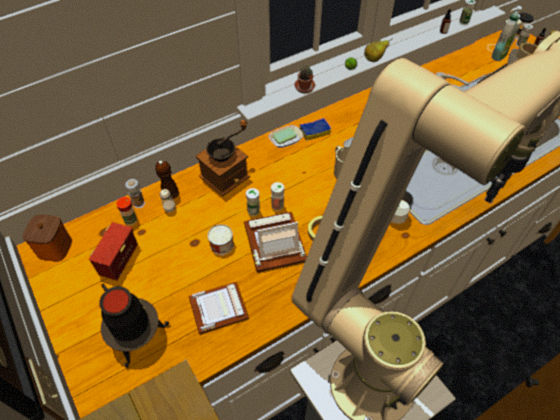

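View pics/side0.png

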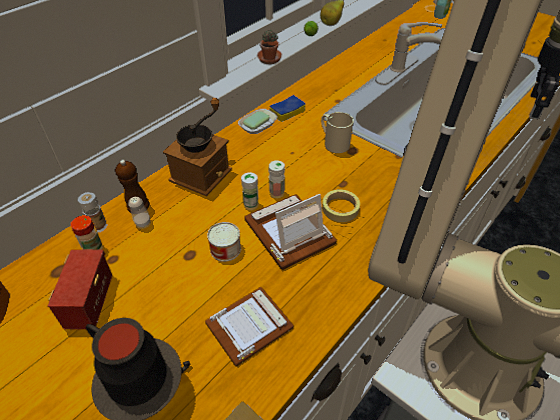

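The candidates are the board with the standing flap, at scene (276,240) and side (292,232), and the small board, at scene (218,306) and side (250,325). The first has a standing flap, so I'll check it in a close crop.

```bash
cat > h.py <<'E'
import numpy as np, cv2
from scipy.spatial.transform import Rotation as R
from workcell import monitor, viewer, order, env
def ray(c,uv):
    p=cv2.undistortPoints(np.array(uv,float).reshape(-1,1,2),c["K"],c["dist"]).reshape(-1,2)
    q=c["rotation"]; M=R.from_quat([*q[1:],q[0]]).as_matrix()
    return np.c_[p,np.ones(len(p))]@M.T
def plane(c,uv,z):
    d=ray(c,uv); e=c["eye"]; return e+d*((z-e[2])/d[:,2])[:,None]
def proj(c,X):
    q=c["rotation"]; M=R.from_quat([*q[1:],q[0]]).as_matrix()
    return cv2.projectPoints(np.array(X,float).reshape(-1,1,3),cv2.Rodrigues(M.T)[0],-M.T@c["eye"],c["K"],c["dist"])[0].reshape(-1,2)
E
python3 - <<'E'
import cv2,numpy as np
a=cv2.imread("pics/side0.png")[180:275,235:345]; b=cv2.imread("pics/scene0.png")[205:275,235:345]
a=cv2.resize(a,None,fx=7,fy=7,interpolation=cv2.INTER_CUBIC)[:,:400*2]
b=cv2.resize(b,None,fx=7,fy=7,interpolation=cv2.INTER_CUBIC)
cv2.imwrite("pics/cs.png",a[:600]); cv2.imwrite("pics/cc.png",b)
E
```

```text
(no output)
```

View pics/cs.png

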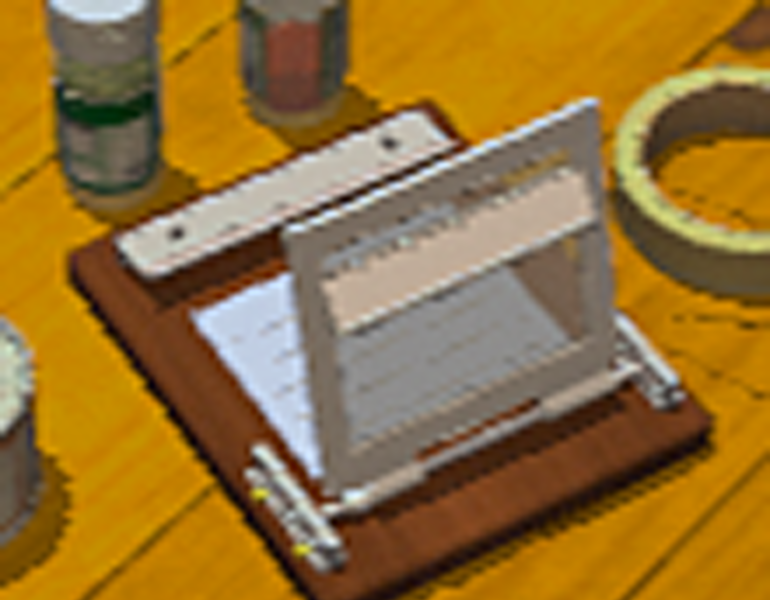

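View pics/cc.png

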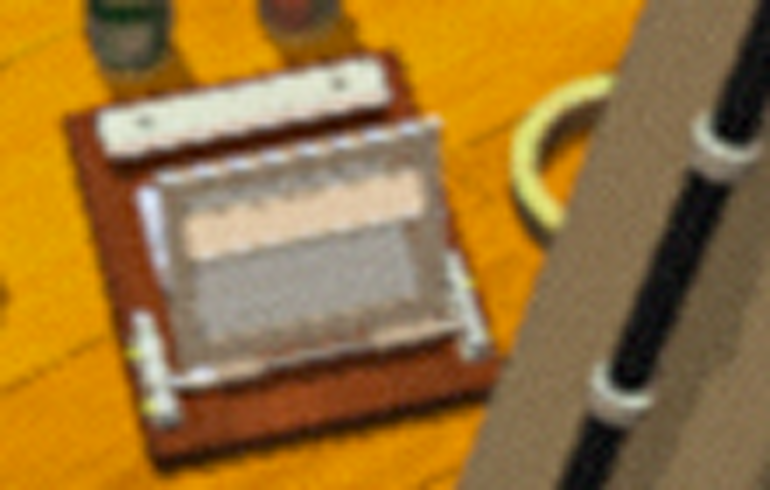

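The crops show the standing-flap board. Scene crop corners are at about (67,118), (390,52), (500,378) and (160,458). The flap's top edge runs (160,180)–(438,122), the catch sits across its upper half, and the hinge is nearest the robot. Now I'll measure sizes and pose.

```bash
python3 - <<'E'
from h import *
c=viewer.calibration("scene"); s=viewer.calibration("side")
C=lambda L:np.array(L,float)/7+[235,205]-.43
S=lambda L:np.array(L,float)/7+[235,180]-.43
np.set_printoptions(precision=4,suppress=True)
b=plane(c,C([(67,118),(390,52),(500,378),(160,458)]),.016); print("scene corners FL FR NR NL\n",b)
print(np.linalg.norm(b-np.roll(b,-1,0),axis=1))
b2=plane(s,S([(70,255),(430,103),(712,418)]),.016); print("side FL FR NR\n",b2,np.linalg.norm(np.diff(b2,axis=0),axis=1))
def tri(u,v):
    d1=ray(c,[u])[0];d2=ray(s,[v])[0]; A=np.c_[d1,-d2]
    t=np.linalg.lstsq(A,s["eye"]-c["eye"],rcond=None)[0]; p=c["eye"]+d1*t[0];q=s["eye"]+d2*t[1]; return (p+q)/2,np.linalg.norm(p-q)
for n,u,v in (("edgeL",(160,180),(285,232)),("edgeR",(438,122),(598,100)),("hingeL",(180,383),(345,505)),("hingeR",(462,325),(630,372)),("catchbotL",(190,258),(345,332)),("catchbotR",(425,210),(600,215)),("lipL",(110,157),(135,277)),("lipR",(390,100),(458,142))):
    print(n,*tri(C([u])[0],S([v])[0]))
print(plane(c,[(201,327-0),(248,319)],.016), plane(c,[(190,293),(238,285),(248,319),(197,330)],.016))
# jars, tin, tape on scene base
print("tin,tape,jars", plane(s,[(225,258)],0), plane(s,[(341,207)],.025),plane(s,[(251,206),(277,193)],0))
E
```

```text
scene corners FL FR NR NL
 [[ 0.625   0.0252  0.016 ]
 [ 0.5775 -0.12    0.016 ]
 [ 0.4039 -0.0633  0.016 ]
 [ 0.4484  0.0814  0.016 ]]
[0.1528 0.1826 0.1514 0.1854]
side FL FR NR
 [[ 0.6268  0.0219  0.016 ]
 [ 0.5775 -0.125   0.016 ]
 [ 0.4033 -0.0685  0.016 ]] [0.1549 0.1831]
edgeL [0.4982 0.0468 0.1371] 0.0017046660271634426
edgeR [ 0.4589 -0.0634  0.1399] 0.00030318110360581617
hingeL [0.4582 0.0644 0.0488] 0.00037133011139617897
hingeR [ 0.4347 -0.0635  0.0196] 0.0023952846977515463
catchbotL [0.4732 0.0479 0.1102] 0.0010090747793475717
catchbotR [ 0.4433 -0.0475  0.1082] 0.0001985828117029674
lipL [0.5897 0.0236 0.0294] 0.004679377814502545
lipR [ 0.5383 -0.0934  0.044 ] 0.0016047455817074993
[[0.3752 0.3079 0.016 ]
 [0.3267 0.1852 0.016 ]] [[0.4868 0.2866 0.016 ]
 [0.4353 0.1555 0.016 ]
 [0.3267 0.1852 0.016 ]
 [0.3732 0.3215 0.016 ]]
tin,tape,jars [[0.578  0.1415 0.    ]] [[ 0.4543 -0.1576  0.025 ]] [[ 0.6499 -0.0254  0.    ]
 [ 0.63   -0.1077  0.    ]]
```

The sizes match. The board comes out at about 185×153 mm, against about 145×135 mm for the other one. Its yaw is about -18°, its origin (0.5235,-0.024), its hinge (0.452,-0.001), and the flap is at about 1.35 rad. I'll move behind the flap, high up, with the fingers shut and a half turn to keep the last joint in range.

Request:
carry_out([
  [[0,0,0.15,10,28,0,0],[0,0,0.29,22,60,0,0],[0,0,0.43,34,95,0,0],[0,0,0.57,46,130,0,0],[0,0,0.71,60,165,-5,0],[0,0,0.85,72,200,-5,0],[0,0,0.99,85,235,-5,0],[0,0,1.13,98,270,-10,0],[0,0,1.27,111,305,-10,0],[0,0,1.41,124,340,-15,0],[0,0,1.55,137,375,-20,0],[0,0,1.69,150,410,-25,0],[0,0,1.83,160,440,-30,0],[0,0,1.97,170,470,-35,0],[0,0,2.11,180,500,-40,0],[0,0,2.25,192,525,-45,0],[0,0,2.38,202,545,-50,0],[0,0,2.487,208,556,-50,0],[0,0,2.487,208,556,-50,0],[0,0,2.487,208,556,-50,0]],
], squeeze=20)

```text
clock: 2.1
tcp_pos: [0.3998, 0.0141, 0.1811]
orientation: [-0.0, 0.157, 0.988, -0.0]
wrist_force: [-0.0, 0.6, 0.1]
finger_gap: 0.0001
grip_force: 0.0
```

```bash
python3 - <<'E'
from h import *
s=monitor.get_state(); print(s["clock"],s["tcp_pos"],s["orientation"],s["joint_pos"],s["wrist_force"],s["finger_gap"])
cv2.imwrite("pics/s1.png",np.hstack([cv2.resize(viewer.read_camera("side")[120:290,200:370,::-1],(400,400),interpolation=2),cv2.resize(viewer.read_camera("wrist")[:,:,::-1],(400,300))[:,:] if 0 else cv2.resize(np.vstack([viewer.read_camera("wrist")[:,:,::-1],np.zeros((140,560,3),np.uint8)]),(400,400))]))
c=viewer.calibration("wrist"); print(c["eye"])
E
```

```text
2.1 [0.39979643 0.01407888 0.18107829] [-4.23575283e-04  1.56957548e-01  9.87605255e-01 -9.09017012e-05] [-1.65990104e-01  8.54651201e-05 -4.54673291e-01  1.11688317e+00
 -1.88896744e-04  1.49228522e-01] [-0.04728867  0.59535656  0.13792098] 0.00012953319965573607
[0.33421958 0.03562533 0.32330962]
```

View pics/s1.png

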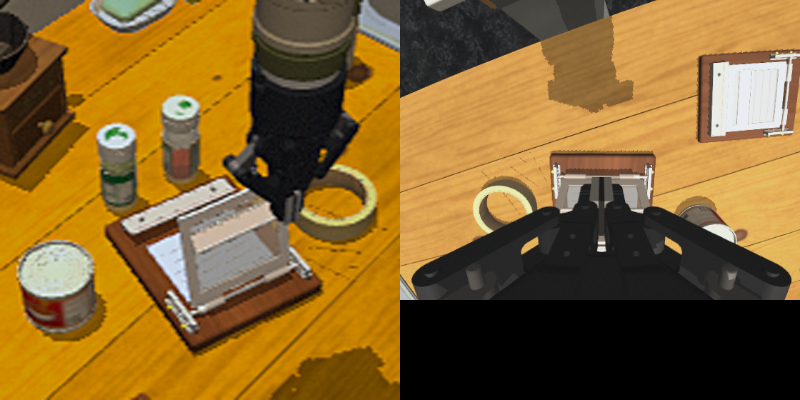

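The side view shows the shut fingers behind the flap. In the wrist view the board's near edge runs (551,152)–(656,152) and the brackets are at (556,180) and (651,180). I'll check the pose against these.

```bash
python3 - <<'E'
from h import *
np.set_printoptions(precision=4,suppress=True)
c=viewer.calibration("wrist")
p=plane(c,[((551-400)*1.4,152*1.4),((656-400)*1.4,152*1.4)],.016); print(p,np.linalg.norm(p[0]-p[1]))
a=-.314; bx=np.array([np.cos(a),np.sin(a)]);by=np.array([-bx[1],bx[0]])
print((p[:,:2]-[.5235,-.024])@np.c_[bx,by])
# plan
o=np.array([.5235,-.024]); H=o-.075*bx
tcp=monitor.get_state()["tcp_pos"]
def row(r,th,t,back):
    tx=np.array([*(bx*np.cos(t)),np.sin(t)])
    P=np.array([*(H+bx*(r*np.cos(th)-back)),.022+r*np.sin(th)])
    T=P-.011*tx
    rv=np.array([*(-by*t),0])
    return rv,(T-tcp)*1000
for r,th,t,b in ((.058,1.45,.3,.03),(.058,1.3,.3,0),(.058,1.1,.3,0),(.058,.9,.25,0),(.058,.7,.2,0),(.058,.5,.1,0),(.058,.35,0,0),(.058,.2,0,0),(.058,.1,0,0),(.058,0,0,0),(.078,0,0,0)):
    rv,d=row(r,th,t,b);print(th,rv,d.round(1))
E
```

```text
[[ 0.3963 -0.0625  0.016 ]
 [ 0.4442  0.0846  0.016 ]] 0.1546853012654484
[[-0.1091 -0.0759]
 [-0.109   0.0788]]
1.45 [-0.0927 -0.2853  0.    ] [  20.5   -4.  -104.9]
1.3 [-0.0927 -0.2853  0.    ] [  57.1  -15.9 -106.6]
1.1 [-0.0927 -0.2853  0.    ] [  67.4  -19.3 -110.8]
0.9 [-0.0772 -0.2378  0.    ] [  76.5  -22.2 -116.5]
0.7 [-0.0618 -0.1902  0.    ] [  84.3  -24.8 -124.1]
0.5 [-0.0309 -0.0951  0.    ] [  90.4  -26.7 -132.5]
0.35 [-0. -0.  0.] [  93.7  -27.8 -139.4]
0.2 [-0. -0.  0.] [  96.   -28.6 -147.7]
0.1 [-0. -0.  0.] [  96.8  -28.8 -153.5]
0 [-0. -0.  0.] [  97.1  -28.9 -159.3]
0 [-0. -0.  0.] [ 116.1  -35.1 -159.3]
```

Request:
carry_out([
  [[-0.045,-0.14,0,3,-1,-30,0],[-0.093,-0.285,0,8,-2,-60,0],[-0.093,-0.285,0,12,-3,-90,0],[-0.093,-0.285,0,20,-5,-105,0],[-0.093,-0.285,0,20,-5,-105,0],[-0.093,-0.285,0,30,-8,-105,0],[-0.093,-0.285,0,40,-11,-105,0],[-0.093,-0.285,0,45,-12,-105,0],[-0.093,-0.285,0,50,-14,-106,0],[-0.093,-0.285,0,55,-15,-106,0],[-0.093,-0.285,0,60,-17,-107,0],[-0.093,-0.285,0,64,-18,-109,0],[-0.093,-0.285,0,67,-19,-111,0],[-0.093,-0.285,0,67,-19,-111,0]],
])

```text
clock: 3.6
tcp_pos: [0.4673, -0.005, 0.0699]
orientation: [0.147, 0.155, 0.977, -0.024]
wrist_force: [-0.9, 0.5, 0.1]
finger_gap: -0.0
grip_force: 0.0
```

```bash
python3 - <<'E'
from h import *
s=monitor.get_state(); print(s["clock"],s["tcp_pos"],s["wrist_force"])
cv2.imwrite("pics/s2.png",np.hstack([cv2.resize(viewer.read_camera(n)[b:b+130,a:a+130,::-1],(400,400),interpolation=2) for n,a,b in (("side",235,160),("scene",220,180))]))
E
```

```text
3.6 [ 0.4672949  -0.00503322  0.0699475 ] [-0.90474586  0.47966269  0.11359981]
```

View pics/s2.png

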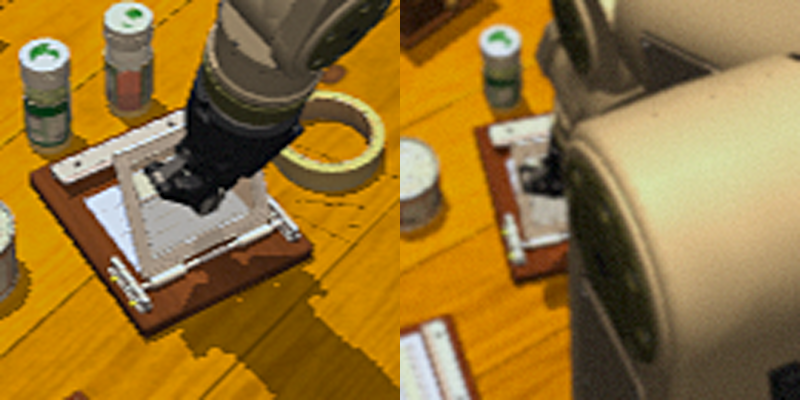

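The flap is beginning to fold with very light force. I'll continue along the arc.

Request:
carry_out([
  [[0.008,0.024,0,5,-1.5,-3,0],[0.015,0.048,0,9,-3,-6,0],[0.023,0.07,0,13,-4.5,-9,0],[0.03,0.095,0,17,-6,-13,0],[0.046,0.14,0,20,-7,-17,0],[0.062,0.19,0,23,-8,-22,0],[0.078,0.24,0,25,-8.5,-25,0],[0.093,0.285,0,27,-9,-29,0],[0.093,0.285,0,28,-9.5,-33,0],[0.093,0.285,0,29,-10,-37,0],[0.093,0.285,0,29.5,-10,-40,0],[0.093,0.285,0,30,-10,-43,0],[0.093,0.285,0,30,-10,-43,0]],
])

```text
clock: 5.0
tcp_pos: [0.4966, -0.0148, 0.0271]
orientation: [-0.0, 0.156, 0.988, 0.0]
wrist_force: [-0.6, -0.6, 0.1]
finger_gap: 0.0001
grip_force: 0.2
```

```bash
python3 - <<'E'
from h import *
s=monitor.get_state(); print(s["clock"],s["tcp_pos"],s["wrist_force"])
cv2.imwrite("pics/s3.png",np.hstack([cv2.resize(viewer.read_camera(n)[b:b+110,a:a+110,::-1],(400,400),interpolation=2) for n,a,b in (("side",235,170),("scene",220,195))]))
E
```

```text
5.0 [ 0.4966245  -0.01478261  0.02709908] [-0.60909786 -0.5774527   0.06079196]
```

View pics/s3.png

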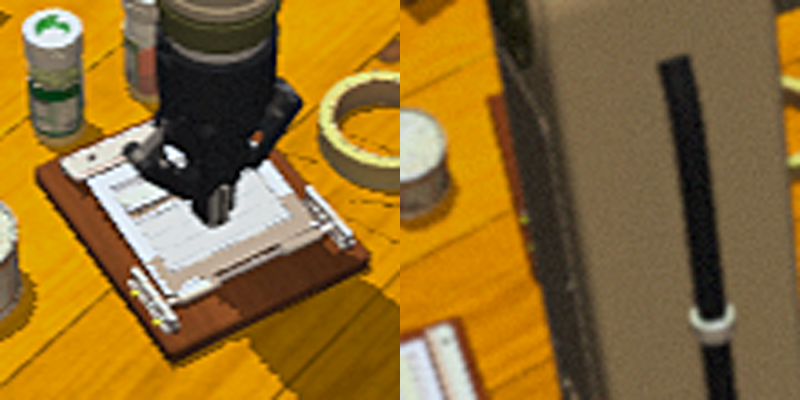

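The flap is almost flat under the fingertips. The tip is 27 mm up, about 5 mm above flat. I'll press down in small steps.

Request:
carry_out([
  [[0,0,0,0,0,-2,0],[0,0,0,0,0,-3.5,0],[0,0,0,0,0,-4.5,0],[0,0,0,0,0,-5,0],[0,0,0,0,0,-5,0]],
])

```text
clock: 5.6
tcp_pos: [0.497, -0.0149, 0.0222]
orientation: [-0.0, 0.156, 0.988, 0.0]
wrist_force: [-0.8, -0.6, 0.7]
finger_gap: 0.0001
grip_force: 0.2
```

Request:
carry_out([
  [[0,0,0,0,0,-0.5,0],[0,0,0,0,0,-1,0],[0,0,0,0,0,-1,0]],
])

```text
clock: 5.9
tcp_pos: [0.4971, -0.015, 0.0218]
orientation: [0.0, 0.156, 0.988, 0.0]
wrist_force: [-3.0, 0.3, 6.9]
finger_gap: 0.0003
grip_force: 3.2
```

It's flat on its stop at about 7 N. Now I'll slide along board x in small steps until the catch engages.

Request:
carry_out([
  [[0,0,0,2,-0.6,0,0],[0,0,0,4,-1.2,0,0],[0,0,0,6,-1.9,0,0],[0,0,0,8,-2.5,0,0],[0,0,0,10,-3.1,0,0],[0,0,0,12,-3.7,0,0],[0,0,0,14,-4.3,0,0],[0,0,0,14,-4.3,0,0]],
])

```text
clock: 6.7
tcp_pos: [0.5113, -0.0196, 0.0219]
orientation: [0.0, 0.156, 0.988, -0.0]
wrist_force: [-2.5, -0.5, 6.2]
finger_gap: -0.0001
grip_force: 3.1
```

```bash
python3 - <<'E'
from h import *
s=monitor.get_state(); print(s["clock"],s["tcp_pos"],s["wrist_force"])
cv2.imwrite("pics/s4.png",cv2.resize(viewer.read_camera("side")[170:280,235:345,::-1],(600,600),interpolation=2))
E
```

```text
6.7 [ 0.51128675 -0.01957166  0.02185169] [-2.45562612 -0.54662234  6.18394031]
```

View pics/s4.png

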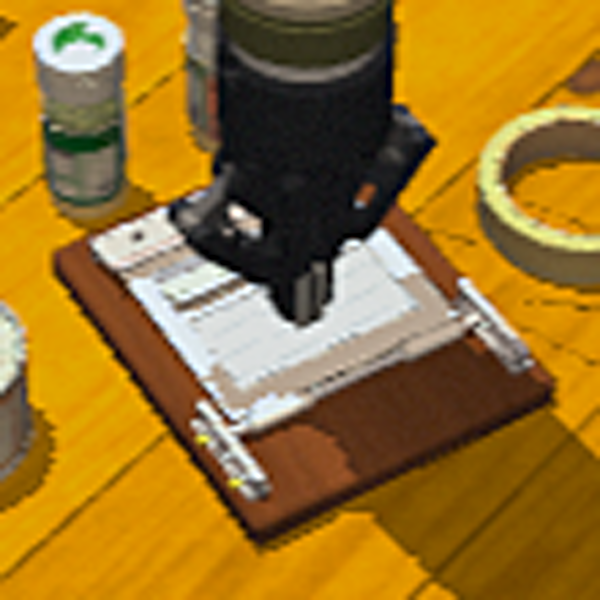

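The flap lies flat with its far edge just at the lip, at about (150,250), and the drag is low. I'll keep pushing.

Request:
carry_out([
  [[0,0,0,2,-0.6,0,0],[0,0,0,4,-1.2,0,0],[0,0,0,6,-1.9,0,0],[0,0,0,8,-2.5,0,0],[0,0,0,8,-2.5,0,0]],
])

```text
clock: 7.25
tcp_pos: [0.5169, -0.0212, 0.0216]
orientation: [-0.002, 0.156, 0.988, 0.0]
wrist_force: [-7.1, 1.8, 12.2]
finger_gap: 0.0002
grip_force: 5.6
```

Request:
carry_out([
  [[0,0,0,2,-0.6,0,0],[0,0,0,4,-1.2,0,0],[0,0,0,6,-1.9,0,0],[0,0,0,6,-1.9,0,0]],
])

```text
clock: 7.65
tcp_pos: [0.5232, -0.023, 0.0215]
orientation: [-0.002, 0.156, 0.988, 0.0]
wrist_force: [-7.1, 2.0, 10.5]
finger_gap: 0.0003
grip_force: 4.9
```

```bash
python3 - <<'E'
from h import *
s=monitor.get_state(); print(s["clock"],s["tcp_pos"],s["wrist_force"])
cv2.imwrite("pics/s5.png",cv2.resize(viewer.read_camera("side")[170:280,235:345,::-1],(600,600),interpolation=2))
E
```

```text
7.65 [ 0.52315623 -0.02303261  0.02153534] [-7.06189907  1.97892302 10.47946199]
```

View pics/s5.png

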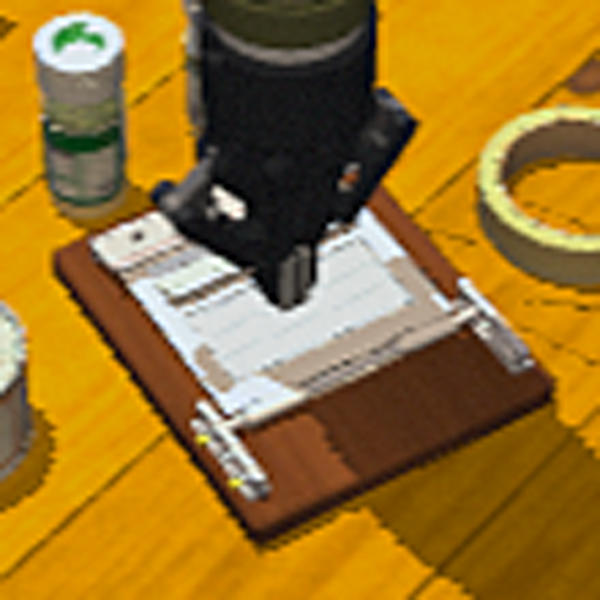

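The pin is now sliding in its slots and the board hasn't moved. I'll continue in small steps to the end stop.

Request:
carry_out([
  [[0,0,0,1.5,-0.5,0,0],[0,0,0,3,-1,0,0],[0,0,0,4,-1.2,0,0],[0,0,0,4,-1.2,0,0]],
])

```text
clock: 8.1
tcp_pos: [0.5271, -0.0242, 0.0215]
orientation: [-0.002, 0.156, 0.988, 0.0]
wrist_force: [-6.6, 1.8, 9.5]
finger_gap: 0.0001
grip_force: 4.7
```

Request:
carry_out([
  [[0,0,0,1,-0.3,0,0],[0,0,0,2,-0.6,0,0],[0,0,0,2,-0.6,0,0]],
])

```text
clock: 8.4
tcp_pos: [0.5292, -0.0248, 0.0215]
orientation: [-0.002, 0.156, 0.988, 0.0]
wrist_force: [-6.8, 2.4, 8.9]
finger_gap: 0.0001
grip_force: 4.6
```

Request:
carry_out([
  [[0,0,0,1,-0.3,0,0],[0,0,0,2,-0.6,0,0],[0,0,0,2,-0.6,0,0]],
])

```text
clock: 8.7
tcp_pos: [0.531, -0.0253, 0.0214]
orientation: [-0.002, 0.156, 0.988, 0.0]
wrist_force: [-7.5, 1.8, 9.5]
finger_gap: -0.0002
grip_force: 5.8
```

```bash
python3 - <<'E'
from h import *
s=monitor.get_state(); print(s["clock"],s["tcp_pos"],s["wrist_force"])
cv2.imwrite("pics/s6.png",cv2.resize(viewer.read_camera("side")[170:280,235:345,::-1],(600,600),interpolation=2))
E
```

```text
8.7 [ 0.5310035  -0.02533283  0.02144209] [-7.54039564  1.82205818  9.52202721]
```

View pics/s6.png

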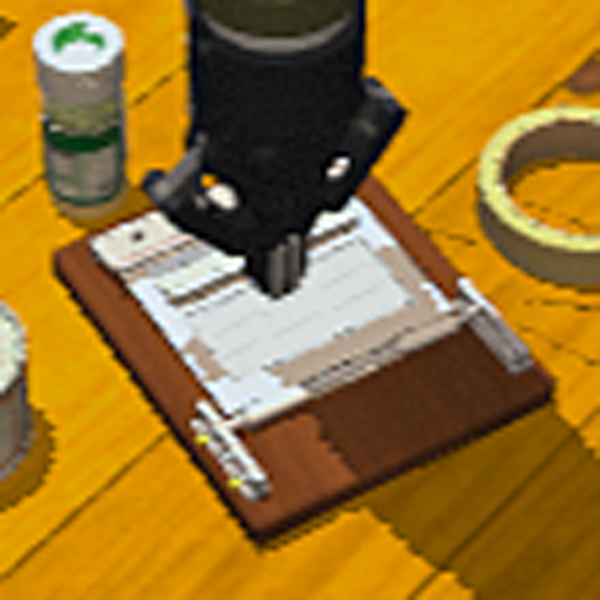

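Between s3 and s4 the pin moved with the fingertips, and it has hardly moved since. I'll measure the catch and pin positions in the last view.

```bash
python3 - <<'E'
from h import *
np.set_printoptions(precision=4,suppress=True)
c=viewer.calibration("side")
U=lambda L,k:np.array(L,float)/k+[235,170]-.4
a=-.314; bx=np.array([np.cos(a),np.sin(a)]);by=np.array([-bx[1],bx[0]])
def B(L,z,k=600/110): return (plane(c,U(L,k),z)[:,:2]-[.5235,-.024])@np.c_[bx,by]*1000
print("catch foot s6",B([(170,303),(355,230)],.022))
print("pin s6",B([(232,425),(465,320)],.022))
print("pin s3",B([(180,298),(320,230)],.022,400/110))
print("pin s4",B([(242,430),(470,322)],.022))
print("brackets s6 near/far",B([(245,497),(205,408)],.026))
E
```

```text
catch foot s6 [[ 24.1056  47.3785]
 [ 18.778  -49.8048]]
pin s6 [[-51.9102  59.8038]
 [-54.4003 -62.1289]]
pin s3 [[-70.9873  51.9655]
 [-70.2573 -59.418 ]]
pin s4 [[-56.581   57.5024]
 [-56.5741 -63.3862]]
brackets s6 near/far [[-91.2026  76.8284]
 [-40.3569  66.6617]]
```

The pin is at about -53 mm, so it has slid about 20 mm, and the catch is at about +19 mm. Both mean fully in. Now I'll lift straight off and back away.

Request:
carry_out([
  [[0,0,0,0,0,2,0],[0,0,0,0,0,6,0],[0,0,0,0,0,20,0],[0,0,0,0,0,45,0],[0,0,0,-10,3,80,0],[0,0,0,-30,9,120,0],[0,0,0,-60,19,150,0],[0,0,0,-90,28,170,0],[0,0,0,-110,35,180,0],[0,0,0,-130,41,180,0],[0,0,0,-130,41,180,0],[0,0,0,-130,41,180,0]],
])

```text
clock: 9.95
tcp_pos: [0.4043, 0.0147, 0.2019]
orientation: [0.001, 0.156, 0.988, -0.0]
wrist_force: [0.7, 1.1, -0.9]
finger_gap: 0.0001
grip_force: 0.0
```

```bash
python3 - <<'E'
from h import *
s=monitor.get_state(); print(s["clock"],s["tcp_pos"],s["wrist_force"])
cv2.imwrite("pics/s7.png",cv2.resize(viewer.read_camera("side")[170:280,235:345,::-1],(600,600),interpolation=2))
E
```

```text
9.95 [0.40429401 0.01466229 0.2019112 ] [ 0.73347878  1.13398126 -0.89080912]
```

View pics/s7.png

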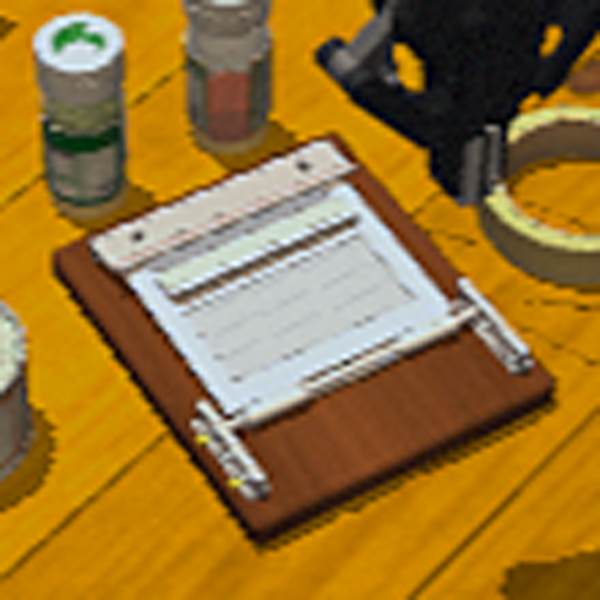

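The flap lies flat with its edge under the lip, which spans (95,250)–(355,165). The pin is at the lip end of its slots and the board hasn't moved.

```bash
python3 -c "
from workcell import order
print(order.hand_in())"
```

```text
the job is handed in; nothing more can be done
None
```

The job is handed in, with no verdict returned: the last picture shows the flap shut flat and tucked about 16 mm under the lip, though it was fingertip drag on the pane, not the catch, that did most of the sliding.

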